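# Complete the pinwheel layer of reference-block cases and quarantine the reject

### The arm

A 7-joint arm with a two-finger parallel gripper is mounted at the origin on the work surface. World frame = base frame: x ahead of the robot, y to its left, z up, the work surface at z = 0. Lengths are in m, angles in rad, forces in N, time in s.
With the tool pointing down it reaches from about 0.425 to 0.8 m from the base axis. Payload 8.3 kg.
Tool frame: the origin (TCP) lies at the very end of the fingers, on their centre line; the grasp point (between the pads) lies 19 mm behind it (bot.pinch_z is the distance from the TCP to the grasp point, in m); y points along the fingers, x is the direction in which the jaws open and shut, and the axes are right-handed (so a half turn about y gives the same grasp; the last joint's range is limited). The gripper opens to 85 mm and grips with 20 to 120 N. Pads are 22 mm wide; open, the fingers measure 114 mm over their backs; the gripper's body (76 mm by 85 mm) begins 54 mm behind the grasp point. The pads swing forward as they close: fully open they stand 13 mm farther back than shut.
Start: joints at [1.224, 0.383, 0.016, 1.37, -0.006, 1.388, -0.046], TCP at [0.175, -0.6, 0.231] pointing down, gripper open.
Joint ranges: [-2.95, 2.95], [-0.25, 2.06], [-1.52, 1.56], [0.18, 2.33], [-1.44, 4.58], [0.02, 2.06], [-3.01, 3.01]. Speed limits (rad/s): [2.39, 2.39, 3.01, 3.01, 3.14, 3.14, 3.14].

### API

Orientations are given as a unit quaternion [x, y, z, w].
In Python, from bench import bot, imaging, find_in, silhouettes, pinpoint gives the robot as it stands.
- The arm moves only by the tool move_arm, never from a script. Its argument "motion" is a list of rows, each a list of 5 numbers: the gripper's target within -1 to 1 (fully open at 1, half-way at 0, shut at -1), then the shift along the tool's x, y, z in mm, then the turn about the tool's y in degrees. In form: [[fingers, dx, dy, dz, turn], ...]. A call has 1 to 5 rows; each row is the pose to reach, as a shift and turn from the pose commanded when the call began, along the tool's axes at that moment; what a row does not reach only later rows make up. A row lasts 1/10 s, in which the tool goes at most 50 mm and 8.59 degrees, less where a joint would pass 70% of its speed; a pose out of reach is approached as far as the arm can. A call with a gripper value outside its range is refused whole. The fingers move at their own pace and stop on an object; the grip force is fixed at half the most. Time passes only in rows, so rows that repeat a pose let the fingers close. It gives the time, the measured TCP pose, the force and the opening at its end, in the units of the state.
- bot.sense(): the state, without advancing time (a new reading comes with each control period).
- imaging.capture(name): name is "side" or "top"; returns a dict with "frame" (420x560x3 uint8, red, green, blue), "fx", "fy", "cx", "cy" (pixels), "k1" (the pictures are not rectified: a ray, as slopes to the right and down, at radius r is drawn at 1 + k1 r^2 times it, then the intrinsics apply), "rvec" (rotation vector, rad) and "tvec" (3), from world to camera coordinates, as OpenCV has them. Camera axes: x right, y down, z forward; pixel columns grow to the right and rows downward; lengths in m; the calibration is good to about 2 mm. A picture is of the moment at which its call begins. There is no depth.
- bot.job_done(): hands the job in, once; it reports no verdict.
Trained networks look in a picture, given as the dict that the camera call returned (one of the last four; its "shot" number tells which), for a name from the list of things; names that differ only in an ending like _2 or _b are one class to them, and where a whole thing is asked for, a point or a joint stands for the part that bears it (a point fixed in the world has none). Each returns a list of dicts, best first, with "p" (0 to 1); they miss things now and then, are a little off and sometimes report something else, mostly with a low value. They report only what shows in the picture. A call takes as long as a camera call.
- find_in(picture, thing): "box" ([centre column, centre row, width, height] in pixels, round what is visible of it).
- silhouettes(picture, thing): "region" (420x560 bool, what is visible of it) and "box" ([centre column, centre row, width, height] in pixels, round what is visible of it).
- pinpoint(picture, thing): "centre" ([column, row] in pixels: a listed point, or the origin of a listed thing).
The state is a dict: "time": time; "qpos": joint angles; "dq": joint speeds; "joint_torque": joint torques, N m; "tcp_pos": TCP position; "tool_rot": TCP orientation; "force": force on the tool from outside, world axes, zero at the start; "wrist_torque": the same for the moment, N m; "width": finger opening in m.
Only numpy, scipy, OpenCV 4.12 (cv2) and the standard library are available. Lean on these libraries where they do the work, as an engineer would, in place of code of your own. Each camera call takes 0.05 s, during which the arm holds its last target. There are 200 camera calls.

### The job

First take the rejected case with the red lid off the granite slab and lay it flat in the open drawer. Then complete the layer on the slab: lay the three loose blue-lidded cases flat and squarely on the three empty painted outlines, so that with the case already there the four make a closed pinwheel. Set every case down rather than dropping it, keep the laid case on its outline, and leave the other loose things on the bench where they are.

Things in the scene. Friction and masses are not known exactly. Their poses are not given: they have to be found in the camera images.
- slab: fixed grey granite slab, 212 x 212 x 30 mm, origin at the centre of its underside, x and y along its edges. Its top carries four white outlines, each 136 x 61 mm, in a pinwheel: each lies along one edge with one end facing the long side of the next; neighbouring cases lie 8 mm apart, a 84 mm square stays open in the middle
- place_a (a point): centre of the outline under the case already laid, on the slab's top; that outline's length runs along the slab's x
- place_b (a point): centre of an empty outline on the slab's top, at x 70, y -32 mm from the slab's centre; its length runs along the slab's y
- place_c (a point): centre of an empty outline on the slab's top, at x 32, y 70 mm from the slab's centre; its length runs along the slab's x
- place_d (a point): centre of an empty outline on the slab's top, at x -70, y 32 mm from the slab's centre; its length runs along the slab's y
- case_laid: the case already laid on its outline: hard plastic box, 132 x 56 x 45 mm (its own x, y, z), dark grey below with a blue lid and a white label; origin at the centre of its underside, x along its length; looks the same turned by half a turn
- case_red: the rejected case, lying askew on the slab: hard plastic box, 132 x 56 x 45 mm (its own x, y, z), dark grey below with a red lid and a white label; origin at the centre of its underside, x along its length; looks the same turned by half a turn
- case_1: one of three alike cases waiting on the table: hard plastic box, 132 x 56 x 45 mm (its own x, y, z), dark grey below with a blue lid and a white label; origin at the centre of its underside, x along its length; looks the same turned by half a turn
- case_2: one of three alike cases waiting on the table: hard plastic box, 132 x 56 x 45 mm (its own x, y, z), dark grey below with a blue lid and a white label; origin at the centre of its underside, x along its length; looks the same turned by half a turn
- case_3: one of three alike cases waiting on the table: hard plastic box, 132 x 56 x 45 mm (its own x, y, z), dark grey below with a blue lid and a white label; origin at the centre of its underside, x along its length; looks the same turned by half a turn
- drawer_in (a point): point on the floor (22 mm above the table) of the open drawer of a low grey cabinet with red front. x points into the cabinet, y across. Inside: 89 mm to each side of this point, 97 mm towards the front, at least 76 mm of open room towards the cabinet's face; walls rise 56 mm and the front 67 mm above this floor; cabinet top 100 mm above the table
- carton: bystander: brown cardboard carton, 110 x 55 x 65 mm, standing among the cases; origin at the centre of its underside, x along its length
- bottle: bystander: white bottle, 60 mm across, 160 mm tall; origin at the centre of its foot
- jar: bystander: amber jar, 68 mm across, 90 mm tall; origin at the centre of its foot
- mount_1: bystander: black resin specimen disc, 40 mm across, 22 mm tall; origin at the centre of its foot
- mount_2: bystander: another black resin specimen disc, like the first
- brush: bystander: hand brush lying on the table, about 200 mm long; origin under its middle
- mug: bystander: white mug, 76 mm across, 90 mm tall; origin at the centre of its foot

How it is judged:
By the outcome, as a careful person would: the job done as asked, in the order asked, and still so for the second after the job is handed in, with the robot touching nothing.
It also fails if it takes over 72 s, if anything falls off the work surface, if the arm or the gripper's body presses on something with over 40 N, if the wrist force passes 120 N, or if a joint passes its speed limit or range.

## Working session

There is one attempt and no reset: what is moved stays moved. The work goes in short steps, Python scripts to look and compute and a tool call to move; the robot and the scene stay as the last step left them, time stands still between calls to the robot, and variables do not carry over. Pictures are saved under pics/ and viewed, about 8 in all and at most 12, crops included, and the job is handed in when it is done.

Besides the shell and the picture viewer there is one more tool, called after "Emit:" as name(argument=value, ...) on one line, values as JSON. move_arm: Moves the arm, as the interface text tells. Its arguments: {"type":"object","properties":{"motion":{"type":"array","items":{"type":"array","items":{"type":"number"}}}},"required":["motion"]}

```bash
ls; mkdir -p pics
python3 - <<'E'
from bench import bot, imaging
import cv2, numpy as np
print(bot.sense())
for n in("top","side"):
    p=imaging.capture(n); cv2.imwrite(f"pics/{n}0.png",p["frame"][:,:,::-1])
    print({k:v for k,v in p.items() if k!="frame"})
E
```

```text
pics
{'time': 0.0, 'qpos': array([ 1.22413504,  0.38425057,  0.01638497,  1.37114552, -0.00631112,
        1.38820805, -0.04650954]), 'dq': array([ 5.98358372e-04,  2.46021637e-04,  2.85679373e-03,  1.10302585e-03,
        9.61954672e-04,  5.96545669e-05, -5.97136681e-04]), 'joint_torque': array([ 2.60925788e-05, -6.27593851e+01,  8.44366997e-01, -3.71819651e+01,
        1.64820312e-02,  1.40136253e-02, -1.47519023e-05]), 'tcp_pos': array([ 0.17487175, -0.59951456,  0.23027513]), 'tool_rot': array([-0.56527915,  0.42482242, -0.4237001 ,  0.56609506]), 'force': array([ 1.53008037,  0.13214435, -0.47983532]), 'wrist_torque': array([0.02114591, 0.02178497, 0.05096529]), 'width': 0.0855600323835186}
{'fx': 540.2432498685997, 'fy': 540.2432498685997, 'cx': 282.30125676997625, 'cy': 199.5366408682421, 'k1': -0.10896798828829411, 'rvec': array([ 2.16318756, -2.21955963,  0.0455806 ]), 'tvec': array([-0.01088429,  0.55419436,  1.4627492 ]), 'shot': 1}
{'fx': 500.0928260775186, 'fy': 500.0928260775186, 'cx': 287.0205955163915, 'cy': 205.78861072079127, 'k1': -0.08599942820373864, 'rvec': array([ 2.26191834, -0.90325532,  0.3504073 ]), 'tvec': array([-0.41516929,  0.31030428,  1.36989392]), 'shot': 2}
```

View pics/top0.png

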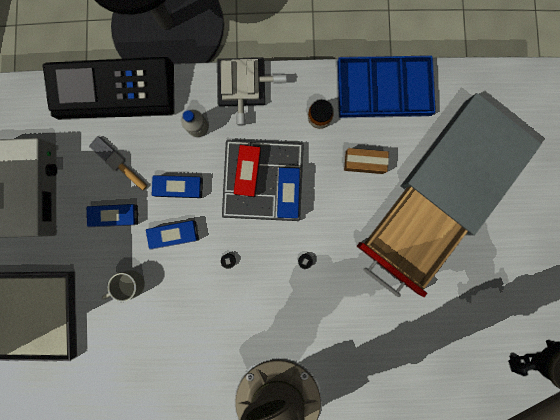

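View pics/side0.png

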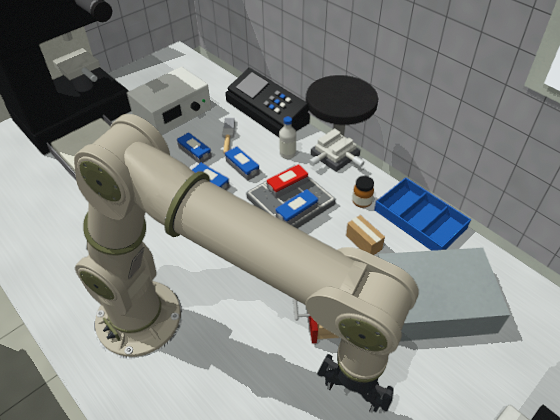

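```bash
cat > h.py <<'E'
import numpy as np, cv2
from scipy.optimize import minimize
from scipy.spatial.transform import Rotation as R
from bench import bot, imaging, find_in, silhouettes, pinpoint
def proj(p,X):
    K=np.array([[p["fx"],0,p["cx"]],[0,p["fy"],p["cy"]],[0,0,1.]])
    return cv2.projectPoints(np.asarray(X,float).reshape(-1,1,3),p["rvec"],p["tvec"],K,np.array([p["k1"],0,0,0.]))[0][:,0]
def ray(p,uv,z):
    K=np.array([[p["fx"],0,p["cx"]],[0,p["fy"],p["cy"]],[0,0,1.]])
    n=cv2.undistortPointsIter(np.array([[uv]],float),K,np.array([p["k1"],0,0,0.]),None,None,(3,50,1e-9))[0,0]
    M=cv2.Rodrigues(p["rvec"])[0]; o=-M.T@p["tvec"]; d=M.T@np.r_[n,1]
    return (o+d*(z-o[2])/d[2])[:2]
def box(x,y,a,z,dim):
    s=np.array([[i,j,k] for i in(-.5,.5) for j in(-.5,.5) for k in(0,1)])*dim
    c,n=np.cos(a),np.sin(a)
    return np.c_[x+c*s[:,0]-n*s[:,1],y+n*s[:,0]+c*s[:,1],z+s[:,2]]
def render(p,pts,S=8):
    h=cv2.convexHull(((proj(p,pts)+.5)*S*16).astype(np.int32))
    im=np.zeros((420*S,560*S),np.uint8); cv2.fillConvexPoly(im,h,255,shift=4)
    return cv2.resize(im,(560,420),interpolation=cv2.INTER_AREA)/255.
def fit(p,m,z,dim,a0=None):
    ys,xs=np.nonzero(m); c=ray(p,[xs.mean(),ys.mean()],z+dim[2]*.7)
    if a0 is None:
        r=cv2.boxPoints(cv2.minAreaRect(np.c_[xs,ys].astype(np.float32)))
        w=[ray(p,q,z+dim[2]) for q in r]; e=[w[1]-w[0],w[2]-w[1]]
        e=max(e,key=np.linalg.norm); a0=np.arctan2(e[1],e[0])
    f=lambda v:((render(p,box(v[0]/100,v[1]/100,v[2]/10,z,dim))-m)**2).sum()/m.sum()
    s=minimize(f,[c[0]*100,c[1]*100,a0*10],method="Nelder-Mead",options=dict(initial_simplex=np.array([c[0]*100,c[1]*100,a0*10])+np.array([[0,0,0],[1,0,0],[0,1,0],[0,0,1.]]),maxiter=90,xatol=.01,fatol=1e-5))
    return np.array([s.x[0]/100,s.x[1]/100,(s.x[2]/10+np.pi/2)%np.pi-np.pi/2]),s.fun
CASE=np.array([.132,.056,.045]); SLAB=np.array([.212,.212,.03])
E
python3 - <<'E'
from h import *
s=bot.sense(); print(R.from_quat(s["tool_rot"]).as_matrix().round(3))
p=imaging.capture("top")
reg=[]
for n in("case_laid","case_red","case_1"):
    for d in silhouettes(p,n):
        print(n,round(d["p"],2),np.round(d["box"]),d["region"].sum())
        if d["p"]>.4 and 200<d["region"].sum()<4000:
          on=223<d["box"][0]<305
          v,f=fit(p,d["region"].astype(float),.03 if on else 0,CASE); print("   ",v.round(4),np.degrees(v[2]).round(2),f.round(3))
          if on: reg.append(d["region"])
d=silhouettes(p,"slab"); print([(x["p"],x["box"]) for x in d])
m=d[0]["region"].copy()
for r in reg: m|=r
m=cv2.morphologyEx(m.astype(np.uint8),cv2.MORPH_CLOSE,np.ones((5,5)))
v,f=fit(p,m.astype(float),0,SLAB,0.); print("slab",v.round(4),np.degrees(v[2]).round(2),f)
for n,z in(("drawer_in",.022),("slab",0),("place_a",.03),("place_b",.03),("place_c",.03),("place_d",.03),("carton",0),("bottle",0),("jar",0),("mount_1",0),("mug",0),("brush",0)):
    print(n,[(round(x["p"],2),ray(p,x["centre"],z).round(3).tolist()) for x in pinpoint(p,n)][:4])
for n in("drawer_in",):
    for x in silhouettes(p,n)[:2]: print(x["p"],x["box"],cv2.minAreaRect(np.argwhere(x["region"])[:,::-1].astype(np.float32)))
E
```

```text
[[ 0.28  -0.001  0.96 ]
 [-0.96   0.002  0.28 ]
 [-0.002 -1.    -0.   ]]
case_laid 0.84 [289. 194.  23.  55.] 1032
    [ 0.5686 -0.0414 -0.0604] -3.46 0.054
case_laid 0.17 [228. 261.  12.  11.] 169
case_red 0.63 [250. 171.  28.  50.] 1111
    [ 0.6314  0.0664 -0.1568] -8.98 0.032
case_1 0.97 [171. 236.  50.  29.] 1006
    [ 0.4655  0.2779 -1.4257] -81.69 0.062
case_1 0.93 [111. 217.  48.  28.] 1115
    [ 0.5219  0.444  -1.5485] -88.72 0.047
case_1 0.75 [177. 188.  48.  21.] 1088
    [0.5972 0.2621 1.5142] 86.76 0.03
case_1 0.57 [228. 261.  16.  12.] 176
[(0.9, [262.6, 181.2, 81.9, 83.3])]
slab [ 0.6086  0.0276 -0.0745] -4.27 0.020106099689673838
drawer_in [(0.96, [0.441, -0.375])]
slab [(0.56, [0.613, 0.03])]
place_a [(0.9, [0.565, -0.036]), (0.69, [0.546, 0.066]), (0.61, [0.664, -0.01]), (0.6, [0.641, 0.097])]
place_b [(0.9, [0.565, -0.036]), (0.69, [0.546, 0.066]), (0.61, [0.664, -0.01]), (0.6, [0.641, 0.097])]
place_c [(0.9, [0.565, -0.036]), (0.69, [0.546, 0.066]), (0.61, [0.664, -0.01]), (0.6, [0.641, 0.097])]
place_d [(0.9, [0.565, -0.036]), (0.69, [0.546, 0.066]), (0.61, [0.664, -0.01]), (0.6, [0.641, 0.097])]
carton [(0.92, [0.653, -0.259]), (0.39, [0.545, 0.073])]
bottle [(0.95, [0.754, 0.211]), (0.46, [0.624, 0.064])]
jar [(0.93, [0.791, -0.127]), (0.71, [0.624, 0.069]), (0.4, [0.631, 0.104])]
mount_1 [(0.65, [0.386, -0.082]), (0.62, [0.39, 0.131]), (0.42, [0.654, -0.261]), (0.41, [0.468, 0.28])]
mug [(0.57, [0.333, 0.392])]
brush [(0.25, [0.658, -0.258])]
0.84 [412.6, 241.8, 109.5, 109.3] ((409.9689636230469, 246.53941345214844), (85.14389038085938, 96.98011779785156), 38.21102523803711)
```

```bash
cat >> h.py <<'E'
def plan(x,y,z,yaw,s=None):
    """remaining tool-frame shift (mm) and turn (deg) to bring TCP to x,y,z with case length at yaw (deg)"""
    s=s or bot.sense(); M=R.from_quat(s["tool_rot"]).as_matrix()
    d=M.T@(np.array([x,y,z])-s["tcp_pos"])*1000
    cur=np.degrees(np.arctan2(M[1,2],M[0,2]))  # tool z lies along the case
    t=-((yaw-cur+90)%180-90)
    # shift remaining if the turn is done first
    c,n=np.cos(np.radians(-t)),np.sin(np.radians(-t))
    M2=R.from_euler('z',-t,degrees=True).as_matrix()@M
    print("tcp",s["tcp_pos"].round(4),"len yaw %.2f"%cur,"t",round(s["time"],2),"shift",d.round(1),"turn %.1f"%t,"| after turn",(M2.T@(np.array([x,y,z])-s["tcp_pos"])*1000).round(1),"F",s["force"].round(1),"w",s["width"].round(4),"q1,7",s["qpos"][[0,6]].round(2))
E
python3 -c "
from h import *
plan(.6314,.0664,.2,-9)"
```

```text
Traceback (most recent call last):
  File "h.py", line 40, in plan
    print("tcp",s["tcp_pos"].round(4),"len yaw %.2f"%cur,"t",round(s["time"],2),"shift",d.round(1),"turn %.1f"%t,"| after turn",(M2.T@(np.array([x,y,z])-s["tcp_pos"])*1000).round(1),"F",s["force"].round(1),"w",s["width"].round(4),"q1,7",s["qpos"][[0,6]].round(2))
                                                                                                                                                                                                                  ^^^^^^^^^^^^^^^^
AttributeError: 'float' object has no attribute 'round'
```

```bash
sed -i 's/s\["width"\].round(4)/round(float(s["width"]),4)/' h.py
```

Emit:
move_arm(motion=[[1,-30,0,36,0],[1,-60,0,72,0],[1,-90,0,109,0],[1,-120,0,146,0],[1,-150,0,183,0]])

```text
time: 1.5
tcp_pos: [0.3095, -0.4031, 0.2315]
tool_rot: [0.566, -0.424, 0.424, -0.566]
force: [0.9, -0.9, -0.1]
width: 0.0852
```

Emit:
move_arm(motion=[[1,-30,0,36,0],[1,-60,0,72,0],[1,-90,0,109,0],[1,-120,0,146,0],[1,-150,0,183,0]])

```text
time: 2.0
tcp_pos: [0.4432, -0.2078, 0.2318]
tool_rot: [-0.566, 0.424, -0.425, 0.566]
force: [0.8, -0.5, 0.3]
width: 0.0856
```

Emit:
move_arm(motion=[[1,-30,0,36,8],[1,-60,0,72,16],[1,-90,0,109,24],[1,-120,0,146,25],[1,-150,0,183,25]])

```text
time: 2.5
tcp_pos: [0.5725, -0.0194, 0.2317]
tool_rot: [0.459, -0.537, 0.538, -0.46]
force: [0.9, -1.4, 0.1]
width: 0.0855
```

```bash
python3 -c "
from h import *
plan(.6314,.0664,.12,-9)
p=imaging.capture('side');cv2.imwrite('pics/s1.png',p['frame'][:,:,::-1])"
```

```text
tcp [ 0.5725 -0.0194  0.2317] len yaw -8.92 t 2.5 shift [-94.  111.7  44.8] turn 0.1 | after turn [-94.  111.7  44.7] F [ 0.9 -1.4  0.1] w 0.0855 q1,7 [ 0.34 -1.85]
```

Emit:
move_arm(motion=[[1,-40,0,20,0],[1,-80,10,40,0],[1,-88,50,42,0],[1,-88,90,42,0],[1,-88,90,42,0]])

```text
time: 3.05
tcp_pos: [0.6229, 0.0595, 0.1351]
tool_rot: [-0.464, 0.539, -0.534, 0.458]
force: [-1.4, -1.3, -0.2]
width: 0.0856
```

```bash
python3 -c "
from h import *
plan(.6314,.0664,.040,-9)
p=imaging.capture('side');cv2.imwrite('pics/s1.png',cv2.resize(p['frame'][100:300,150:430,::-1],None,fx=2.8,fy=2.8))"
```

```text
tcp [0.6229 0.0595 0.1351] len yaw -8.67 t 3.05 shift [-8.3 95.   8.4] turn 0.3 | after turn [-8.4 95.   8.3] F [-1.4 -1.3 -0.2] w 0.0856 q1,7 [ 0.19 -2.03]
```

View pics/s1.png

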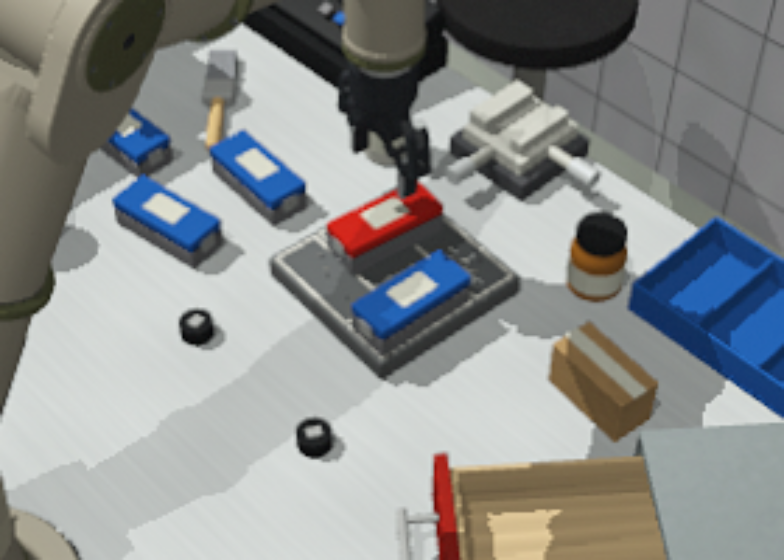

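Emit:
move_arm(motion=[[1,0,0,0,0],[1,0,0,0,0]])

```text
time: 3.3
tcp_pos: [0.628, 0.0596, 0.1444]
tool_rot: [0.459, -0.536, 0.538, -0.461]
force: [-0.0, -0.5, 0.3]
width: 0.0853
```

```bash
python3 -c "
from h import *
plan(.6314,.0664,.040,-9)"
```

```text
tcp [0.628  0.0596 0.1444] len yaw -8.79 t 3.3 shift [ -7.1 104.4   1.9] turn 0.2 | after turn [ -7.1 104.4   1.9] F [-0.  -0.5  0.3] w 0.0853 q1,7 [ 0.19 -2.03]
```

Emit:
move_arm(motion=[[1,-7,10,2,0],[1,-7,45,2,0],[1,-7,80,2,0],[1,-7,104,2,0],[1,-7,104,2,0]])

```text
time: 3.8
tcp_pos: [0.6271, 0.0664, 0.0338]
tool_rot: [-0.462, 0.538, -0.535, 0.459]
force: [0.5, 0.4, -0.3]
width: 0.0853
```

Emit:
move_arm(motion=[[1,0,0,0,0]])

```text
time: 3.9
tcp_pos: [0.63, 0.0669, 0.0381]
tool_rot: [0.46, -0.537, 0.537, -0.461]
force: [0.3, 0.5, -0.3]
width: 0.0851
```

```bash
python3 -c "
from h import *
plan(.6314,.0664,.040,-9)"
```

```text
tcp [0.63   0.0669 0.0381] len yaw -8.73 t 3.9 shift [ 0.3 -1.9  1.5] turn 0.3 | after turn [ 0.3 -1.9  1.5] F [ 0.3  0.5 -0.3] w 0.0851 q1,7 [ 0.16 -2.08]
```

Emit:
move_arm(motion=[[-1,0,0,1,0],[-1,0,0,1,0],[-1,0,0,1,0],[-1,0,0,1,0],[-1,0,0,1,0]])

```text
time: 4.4
tcp_pos: [0.632, 0.0664, 0.0396]
tool_rot: [0.459, -0.536, 0.538, -0.461]
force: [-0.2, 0.0, 5.3]
width: 0.0551
```

```bash
python3 -c "
from h import *
plan(.6314,.0664,.040,-9)"
```

```text
tcp [0.632  0.0664 0.0396] len yaw -8.75 t 4.4 shift [ 0.1 -0.4 -0.6] turn 0.2 | after turn [ 0.1 -0.4 -0.6] F [-0.2  0.   5.3] w 0.0551 q1,7 [ 0.16 -2.07]
```

Emit:
move_arm(motion=[[-1,0,-15,0,0],[-1,0,-50,0,0],[-1,0,-90,0,0],[-1,0,-130,0,0],[-1,10,-150,-3,0]])

```text
time: 4.9
tcp_pos: [0.6273, 0.0593, 0.1931]
tool_rot: [0.459, -0.535, 0.537, -0.463]
force: [0.6, 0.5, -1.6]
width: 0.0554
```

Emit:
move_arm(motion=[[-1,30,0,-8,0],[-1,65,0,-18,0],[-1,105,0,-29,0],[-1,145,0,-40,0],[-1,185,0,-51,0]])

```text
time: 5.4
tcp_pos: [0.5466, -0.1193, 0.1886]
tool_rot: [0.46, -0.536, 0.537, -0.461]
force: [0.3, -0.7, -2.8]
width: 0.0556
```

Emit:
move_arm(motion=[[-1,40,0,-11,6],[-1,80,0,-22,12],[-1,120,0,-33,18],[-1,160,0,-44,24],[-1,190,0,-52,29]])

```text
time: 5.9
tcp_pos: [0.4655, -0.3007, 0.1887]
tool_rot: [0.309, -0.635, 0.636, -0.309]
force: [-0.6, 0.1, -2.4]
width: 0.0551
```

Emit:
move_arm(motion=[[-1,0,0,0,0],[-1,0,0,0,0],[-1,0,0,0,0]])

```text
time: 6.2
tcp_pos: [0.468, -0.2967, 0.188]
tool_rot: [-0.312, 0.634, -0.634, 0.313]
force: [0.6, -0.6, -2.2]
width: 0.0549
```

```bash
python3 -c "
from h import *
plan(.435,-.370,.15,-37.5)
p=imaging.capture('top');cv2.imwrite('pics/t1.png',cv2.resize(p['frame'][80:340,310:560,::-1],None,fx=2.3,fy=2.3,interpolation=cv2.INTER_CUBIC))
print([(x['p'],ray(p,x['centre'],.022)) for x in pinpoint(p,'drawer_in')])
from h import *
for z in (.089,):
  for q in ((362,245),(425,292),(405,186),(467,233)): print(q,ray(p,q,z))
"
```

```text
tcp [ 0.468  -0.2967  0.188 ] len yaw -37.59 t 6.2 shift [78.3 38.  18.6] turn -0.1 | after turn [78.3 38.  18.4] F [ 0.6 -0.6 -2.2] w 0.0549 q1,7 [ 0.71 -1.77]
[]
(362, 245) [ 0.42682129 -0.22892502]
(425, 292) [ 0.30026004 -0.38966322]
(405, 186) [ 0.57694752 -0.34640459]
(467, 233) [ 0.44988858 -0.5059548 ]
```

View pics/t1.png

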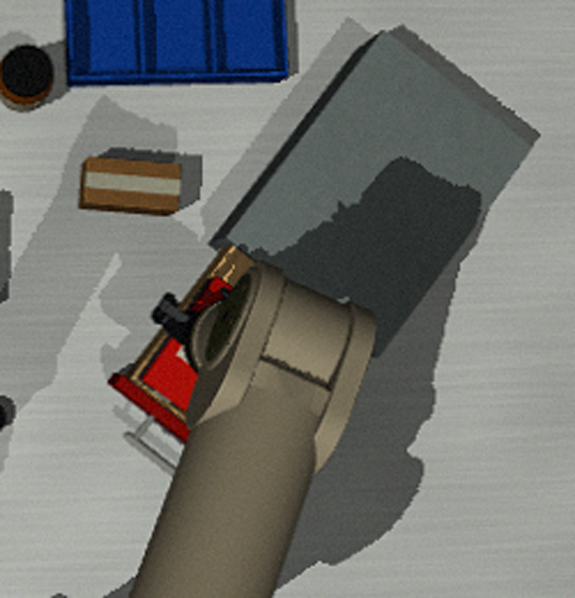

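Emit:
move_arm(motion=[[-1,30,0,8,0],[-1,65,0,16,0.5],[-1,78,0,18,0.5],[-1,78,0,18,0.5],[-1,78,0,18,0.5]])

```text
time: 6.8
tcp_pos: [0.4346, -0.3695, 0.1873]
tool_rot: [-0.309, 0.636, -0.636, 0.309]
force: [0.7, 0.8, -2.8]
width: 0.0549
```

```bash
python3 -c "
from h import *
plan(.435,-.370,.040,-38)"
```

```text
tcp [ 0.4346 -0.3695  0.1873] len yaw -38.15 t 6.8 shift [  0.3 147.3   0.7] turn -0.2 | after turn [  0.3 147.3   0.7] F [ 0.7  0.8 -2.8] w 0.0549 q1,7 [ 0.81 -1.64]
```

Emit:
move_arm(motion=[[-1,0,35,0,0],[-1,0,75,0,0],[-1,0,110,0,0],[-1,0,130,0,0],[-1,0,140,0,0]])

```text
time: 7.3
tcp_pos: [0.434, -0.3678, 0.0451]
tool_rot: [-0.31, 0.637, -0.634, 0.31]
force: [-0.1, 0.4, -2.7]
width: 0.0553
```

Emit:
move_arm(motion=[[-1,0,0,0,0],[-1,0,0,0,0],[-1,0,0,0,0]])

```text
time: 7.6
tcp_pos: [0.435, -0.3712, 0.049]
tool_rot: [0.308, -0.635, 0.637, -0.309]
force: [-0.6, -0.6, -2.4]
width: 0.0553
```

```bash
python3 -c "
from h import *
plan(.435,-.370,.0316,-38)"
```

```text
tcp [ 0.435  -0.3712  0.049 ] len yaw -38.21 t 7.6 shift [-1.  17.4 -0.8] turn -0.2 | after turn [-1.  17.4 -0.8] F [-0.6 -0.6 -2.4] w 0.0553 q1,7 [ 0.8  -1.66]
```

Emit:
move_arm(motion=[[-1,0,5,0,0],[-1,0,10,0,0],[-1,0,13,0,0],[-1,0,15,0,0],[-1,0,15,0,0]])

```text
time: 8.1
tcp_pos: [0.4336, -0.3707, 0.032]
tool_rot: [-0.309, 0.636, -0.636, 0.309]
force: [-0.6, -1.0, -1.8]
width: 0.0552
```

Emit:
move_arm(motion=[[-1,0,1,0,0],[-1,0,2,0,0],[-1,0,3,0,0],[-1,0,3,0,0]])

```text
time: 8.5
tcp_pos: [0.4355, -0.3722, 0.0316]
tool_rot: [0.308, -0.635, 0.638, -0.309]
force: [-0.1, 0.1, 9.7]
width: 0.0551
```

Emit:
move_arm(motion=[[0.5,0,0,0,0],[1,0,0,0,0],[1,0,0,0,0],[1,0,-10,0,0],[1,0,-40,0,0]])

```text
time: 9.0
tcp_pos: [0.4319, -0.3693, 0.0673]
tool_rot: [-0.31, 0.638, -0.634, 0.308]
force: [0.5, 0.4, 0.0]
width: 0.0852
```

Emit:
move_arm(motion=[[1,0,-40,0,0],[1,0,-80,0,0],[1,0,-120,0,0],[1,0,-150,0,0],[1,0,-150,0,0]])

```text
time: 9.5
tcp_pos: [0.4357, -0.3721, 0.2254]
tool_rot: [0.307, -0.633, 0.639, -0.31]
force: [0.4, 0.5, -0.1]
width: 0.0857
```

```bash
cat > m.py <<'E'
from h import *
# slab from white outlines in a top picture; blue lids refined
def lines(p,v,skip_a=True,S=4):
    x,y,a=v; c,n=np.cos(a),np.sin(a); im=np.zeros((420*S,560*S),np.uint8)
    for k,(px,py,al) in enumerate(((-.032,-.07,0),(.07,-.032,1),(.032,.07,0),(-.07,.032,1))):
        if k==0 and skip_a: continue
        l,w=(.136,.061) if not al else (.061,.136)
        q=np.array([[px-l/2,py-w/2],[px+l/2,py-w/2],[px+l/2,py+w/2],[px-l/2,py+w/2]])
        P=proj(p,np.c_[x+c*q[:,0]-n*q[:,1],y+n*q[:,0]+c*q[:,1],np.full(4,.03)])
        cv2.polylines(im,[((P+.5)*S*16).astype(np.int32)],True,255,3,shift=4)
    return cv2.resize(im,(560,420),interpolation=cv2.INTER_AREA)/255.
def slabfit(p,v0,mask=None):
    g=cv2.cvtColor(p["frame"],cv2.COLOR_RGB2GRAY).astype(float)
    g=g-cv2.medianBlur(g.astype(np.uint8),7)          # thin bright lines
    g=np.clip(g,0,None)
    if mask is not None: g=g*(1-mask)
    def f(u):
        L=lines(p,[u[0]/100,u[1]/100,u[2]/10]); return -(L*g).sum()/np.sqrt((L*L).sum())
    u0=np.array([v0[0]*100,v0[1]*100,v0[2]*10])
    s=minimize(f,u0,method="Nelder-Mead",options=dict(initial_simplex=u0+np.array([[-.2,-.2,-.1],[.5,0,0],[0,.5,0],[0,0,.4]]),maxiter=120,xatol=.005))
    return np.array([s.x[0]/100,s.x[1]/100,s.x[2]/10]),s.fun
def blues(p,z=0.,roi=None):
    h=cv2.cvtColor(p["frame"],cv2.COLOR_RGB2HSV)
    m=((h[:,:,0]>100)&(h[:,:,0]<130)&(h[:,:,1]>120)).astype(np.uint8)
    if roi is not None: k=np.zeros_like(m);k[roi[1]:roi[3],roi[0]:roi[2]]=1;m*=k
    n,L,st,_=cv2.connectedComponentsWithStats(m,connectivity=4); out=[]
    for i in range(1,n):
        if 500<st[i,4]<2000:
            c=cv2.convexHull(np.argwhere(L==i)[:,::-1].astype(np.int32)); q=np.zeros_like(m); cv2.fillConvexPoly(q,c,1)
            out.append(q.astype(float))
    return out
E
python3 - <<'E'
from m import *
plan(.5,0,.18,0)
p=imaging.capture("top")
cv2.imwrite('pics/t2.png',cv2.resize(p['frame'][110:310,75:475,::-1],None,fx=2,fy=2,interpolation=cv2.INTER_CUBIC))
for t in range(2):
    for v0 in([.6086,.0276,-.0745],[.6086+.002,.0276-.002,-.065]):
        v,f=slabfit(p,v0); print("slab",v.round(4),np.degrees(v[2]).round(2),round(f,1))
    p=imaging.capture("top")
E
```

```text
tcp [ 0.4357 -0.3721  0.2254] len yaw -38.24 t 9.5 shift [-332.1   43.7 -180.2] turn -38.2 | after turn [-372.1   46.    63.9] F [ 0.4  0.5 -0.1] w 0.0857 q1,7 [ 0.81 -1.63]
slab [ 0.6072  0.0266 -0.0743] -4.26 -1249.7
slab [ 0.6082  0.0269 -0.0903] -5.18 -1249.9
slab [ 0.6071  0.0266 -0.0731] -4.19 -1252.2
slab [ 0.6072  0.0264 -0.0785] -4.5 -1246.2
```

View pics/t2.png

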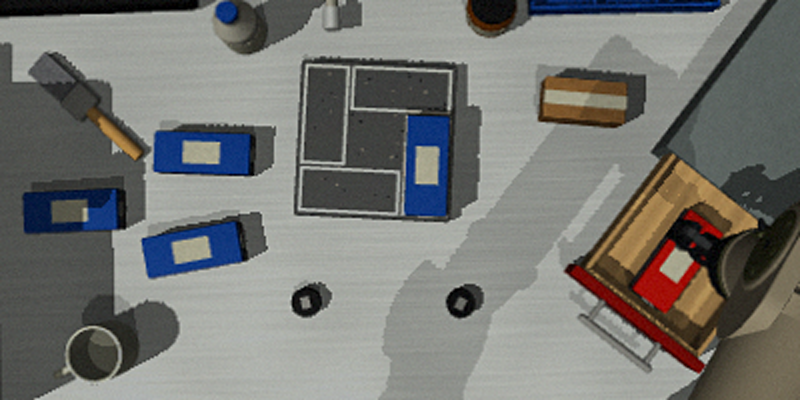

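```bash
cat >> m.py <<'E'
def slabfit(p,v0,mask=None):
    g=cv2.cvtColor(p["frame"],cv2.COLOR_RGB2GRAY).astype(np.float32)
    B=lambda im:cv2.GaussianBlur(im.astype(np.float32),(0,0),.8)-cv2.GaussianBlur(im.astype(np.float32),(0,0),3)
    g=B(g); w=np.ones_like(g)
    if mask is not None: w-=cv2.dilate(mask.astype(np.float32),np.ones((7,7)))
    def f(u):
        L=B(lines(p,[u[0]/100,u[1]/100,u[2]/10])); W=w*(L!=0)*roi
        return -(L*g*W).sum()/np.sqrt((L*L*W).sum())
    roi=cv2.dilate(lines(p,v0),np.ones((9,9)))>0
    u0=np.array([v0[0]*100,v0[1]*100,v0[2]*10])
    s=minimize(f,u0,method="Nelder-Mead",options=dict(initial_simplex=u0+np.array([[-.2,-.2,-.1],[.4,0,0],[0,.4,0],[0,0,.3]]),maxiter=150,xatol=.003))
    return np.array([s.x[0]/100,s.x[1]/100,s.x[2]/10]),s.fun
E
python3 - <<'E'
from m import *
for t in range(2):
    p=imaging.capture("top")
    b=blues(p,roi=(80,120,310,280)); lm=[q for q in b if np.nonzero(q)[1].mean()>250]
    for v0 in([.6076,.0266,-.0745],[.609,.025,-.085]):
        v,f=slabfit(p,v0,lm[0] if lm else None); print("slab",v.round(4),np.degrees(v[2]).round(2),round(f,1))
    for q in b:
        on=.03 if np.nonzero(q)[1].mean()>250 else 0
        for hl in (.012,.016):
            u,f=fit(p,q,on+.045-hl,np.array([.132,.056,hl])); print("lid",hl,u.round(4),np.degrees(u[2]).round(2),round(f,3))
E
```

```text
slab [ 0.608   0.0274 -0.0762] -4.37 -610.3
slab [ 0.6079  0.0274 -0.0767] -4.4 -609.8
lid 0.012 [ 0.5693 -0.0415 -0.0603] -3.46 0.016
lid 0.016 [ 0.5693 -0.0415 -0.0608] -3.48 0.017
lid 0.012 [0.5959 0.2616 1.5192] 87.04 0.016
lid 0.016 [0.5961 0.2618 1.5182] 86.98 0.017
lid 0.012 [ 0.5223  0.4443 -1.5425] -88.38 0.02
lid 0.016 [ 0.5224  0.4448 -1.5418] -88.34 0.022
lid 0.012 [ 0.4664  0.2773 -1.4168] -81.18 0.018
lid 0.016 [ 0.4665  0.2776 -1.4162] -81.14 0.018
slab [ 0.6081  0.0275 -0.0772] -4.42 -609.1
slab [ 0.6079  0.0274 -0.0767] -4.4 -609.1
lid 0.012 [ 0.5693 -0.0415 -0.0603] -3.46 0.016
lid 0.016 [ 0.5693 -0.0415 -0.0608] -3.48 0.017
lid 0.012 [0.596  0.2616 1.5175] 86.95 0.016
lid 0.016 [0.5961 0.2619 1.5161] 86.86 0.018
lid 0.012 [ 0.5225  0.4426 -1.5418] -88.34 0.021
lid 0.016 [ 0.5226  0.4432 -1.5417] -88.33 0.024
lid 0.012 [ 0.4667  0.2774 -1.4091] -80.73 0.018
lid 0.016 [ 0.4667  0.2776 -1.4116] -80.88 0.018
```

Emit:
move_arm(motion=[[1,-30,0,-22,-8],[1,-61,0,-45,-16],[1,-92,0,-67,-24],[1,-122,0,-90,-32],[1,-153,0,-112,-40]])

```text
time: 10.25
tcp_pos: [0.4396, -0.1796, 0.2181]
tool_rot: [0.509, -0.492, 0.49, -0.509]
force: [0.3, 0.2, -0.2]
width: 0.0853
```

Emit:
move_arm(motion=[[1,-45,0,17,-8],[1,-90,0,34,-16],[1,-135,0,50,-24],[1,-180,0,67,-32],[1,-225,0,83,-40]])

```text
time: 10.75
tcp_pos: [0.5162, 0.0478, 0.2184]
tool_rot: [0.646, -0.288, 0.287, -0.646]
force: [0.7, -0.9, 0.8]
width: 0.0855
```

```bash
python3 -c "
from h import *
plan(.5973,.2837,.14,87)"
```

```text
tcp [0.5162 0.0478 0.2184] len yaw 42.07 t 10.75 shift [-120.7   78.3  218.3] turn -44.9 | after turn [ 68.7  78.  239.9] F [ 0.7 -0.9  0.8] w 0.0855 q1,7 [ 0.4 -1.1]
```

Emit:
move_arm(motion=[[1,-23,0,42,-8],[1,-46,0,84,-16],[1,-69,0,126,-24],[1,-92,0,168,-32],[1,-115,10,210,-40]])

```text
time: 11.25
tcp_pos: [0.5972, 0.2736, 0.2091]
tool_rot: [-0.705, 0.049, -0.049, 0.706]
force: [0.6, -0.6, 1.6]
width: 0.0853
```

Emit:
move_arm(motion=[[1,0,0,0,-4],[1,0,0,0,-5],[1,0,0,0,-5]])

```text
time: 11.55
tcp_pos: [0.5965, 0.2708, 0.2085]
tool_rot: [0.707, -0.021, 0.02, -0.706]
force: [0.1, -0.2, 0.3]
width: 0.085
```

```bash
python3 -c "
from h import *
plan(.5973,.2837,.04,87)"
```

```text
tcp [0.5965 0.2708 0.2085] len yaw 86.64 t 11.55 shift [  0.2 168.5  13.1] turn -0.4 | after turn [  0.3 168.5  13.1] F [ 0.1 -0.2  0.3] w 0.085 q1,7 [ 0.03 -0.79]
```

Emit:
move_arm(motion=[[1,0,30,8,0],[1,0,75,13,0],[1,0,115,13,0],[1,0,150,13,0],[1,0,165,13,0]])

```text
time: 12.05
tcp_pos: [0.5963, 0.2814, 0.0411]
tool_rot: [0.708, -0.023, 0.02, -0.706]
force: [0.2, -0.2, 0.7]
width: 0.0852
```

Emit:
move_arm(motion=[[1,0,0,0,0],[1,0,0,0,0],[1,0,0,0,0]])

```text
time: 12.35
tcp_pos: [0.5987, 0.2854, 0.0471]
tool_rot: [-0.706, 0.019, -0.022, 0.707]
force: [0.8, 0.7, 0.3]
width: 0.0853
```

```bash
python3 -c "
from h import *
plan(.5973,.2837,.010,87)"
```

```text
tcp [0.5987 0.2854 0.0471] len yaw 86.71 t 12.35 shift [-1.4 37.1 -1.9] turn -0.3 | after turn [-1.4 37.1 -1.9] F [0.8 0.7 0.3] w 0.0853 q1,7 [-0.01 -0.88]
```

Emit:
move_arm(motion=[[1,-1,12,-2,0],[1,-1,24,-2,0],[1,-1,32,-2,0],[1,-1,36,-2,0],[1,-1,36,-2,0]])

```text
time: 12.85
tcp_pos: [0.5955, 0.2826, 0.0072]
tool_rot: [0.707, -0.021, 0.019, -0.707]
force: [-0.3, -0.8, 0.2]
width: 0.0856
```

Emit:
move_arm(motion=[[1,0,0,0,0],[-1,0,0,0,0],[-1,0,0,0,0],[-1,0,0,0,0],[-1,0,0,0,0]])

```text
time: 13.35
tcp_pos: [0.5969, 0.2832, 0.0093]
tool_rot: [-0.707, 0.019, -0.021, 0.707]
force: [0.7, -0.5, 6.1]
width: 0.0551
```

```bash
python3 -c "
from h import *
plan(.5973,.2837,.010,87)"
```

```text
tcp [0.5969 0.2832 0.0093] len yaw 86.75 t 13.35 shift [ 0.4 -0.7  0.5] turn -0.2 | after turn [ 0.4 -0.7  0.5] F [ 0.7 -0.5  6.1] w 0.0551 q1,7 [-0.02 -0.89]
```

Emit:
move_arm(motion=[[-1,0,-15,0,0],[-1,0,-50,0,0],[-1,0,-90,0,0],[-1,0,-120,0,0],[-1,0,-140,-10,0]])

```text
time: 13.85
tcp_pos: [0.5951, 0.2749, 0.1516]
tool_rot: [-0.706, 0.018, -0.02, 0.708]
force: [0.0, -0.1, -2.7]
width: 0.0555
```

Emit:
move_arm(motion=[[-1,12,0,-30,0],[-1,26,0,-70,0],[-1,40,0,-110,0],[-1,54,0,-150,0],[-1,68,0,-190,0]])

```text
time: 14.35
tcp_pos: [0.6522, 0.0764, 0.1478]
tool_rot: [0.707, -0.021, 0.02, -0.707]
force: [-0.5, 0.7, -3.0]
width: 0.0554
```

Emit:
move_arm(motion=[[-1,10,0,-30,0],[-1,18,0,-50,1],[-1,18,0,-50,1],[-1,18,0,-50,1]])

```text
time: 14.75
tcp_pos: [0.6674, 0.0285, 0.1479]
tool_rot: [-0.706, 0.027, -0.026, 0.707]
force: [-0.0, 0.9, -2.3]
width: 0.0553
```

```bash
python3 -c "
from h import *
plan(.6769,.0115,.055,85.6)"
```

```text
tcp [0.6674 0.0285 0.1479] len yaw 85.72 t 14.75 shift [ 10.8  92.9 -16.4] turn 0.1 | after turn [ 10.9  92.9 -16.3] F [-0.   0.9 -2.3] w 0.0553 q1,7 [ 0.38 -0.43]
```

Emit:
move_arm(motion=[[-1,11,5,-16,0],[-1,11,35,-16,0],[-1,11,65,-16,0],[-1,11,75,-16,0],[-1,11,80,-16,0]])

```text
time: 15.25
tcp_pos: [0.6768, 0.0129, 0.0672]
tool_rot: [-0.706, 0.026, -0.025, 0.707]
force: [-0.7, 0.3, -1.7]
width: 0.0553
```

Emit:
move_arm(motion=[[-1,0,0,0,0],[-1,0,0,0,0],[-1,0,0,0,0]])

```text
time: 15.55
tcp_pos: [0.6786, 0.012, 0.07]
tool_rot: [-0.707, 0.025, -0.027, 0.707]
force: [-0.2, -0.8, -2.4]
width: 0.0552
```

```bash
python3 -c "
from h import *
plan(.6769,.0115,.0393,85.6)"
```

```text
tcp [0.6786 0.012  0.07  ] len yaw 85.77 t 15.55 shift [-1.7 30.7 -0.6] turn 0.2 | after turn [-1.7 30.7 -0.6] F [-0.2 -0.8 -2.4] w 0.0552 q1,7 [ 0.38 -0.43]
```

Emit:
move_arm(motion=[[-1,-1.5,10,-0.5,0],[-1,-1.5,18,-0.5,0],[-1,-1.5,23,-0.5,0],[-1,-1.5,25,-0.5,0],[-1,-1.5,25,-0.5,0]])

```text
time: 16.05
tcp_pos: [0.6758, 0.0112, 0.0427]
tool_rot: [-0.707, 0.026, -0.026, 0.707]
force: [0.0, 0.0, -2.4]
width: 0.0555
```

```bash
python3 -c "
from h import *
plan(.6769,.0115,.0393,85.6)
imaging.capture('top')
plan(.6769,.0115,.0393,85.6)
imaging.capture('top')
plan(.6769,.0115,.0393,85.6)"
```

```text
tcp [0.6758 0.0112 0.0427] len yaw 85.77 t 16.05 shift [1.  3.4 0.4] turn 0.2 | after turn [1.  3.4 0.4] F [ 0.   0.  -2.4] w 0.0555 q1,7 [ 0.38 -0.44]
tcp [0.6761 0.0113 0.0432] len yaw 85.77 t 16.1 shift [0.8 3.9 0.2] turn 0.2 | after turn [0.8 3.9 0.2] F [ 0.   0.3 -2.9] w 0.0551 q1,7 [ 0.38 -0.44]
tcp [0.6763 0.0114 0.0434] len yaw 85.76 t 16.15 shift [0.6 4.1 0.2] turn 0.2 | after turn [0.6 4.1 0.2] F [ 0.  -0.9 -2.8] w 0.0556 q1,7 [ 0.38 -0.44]
```

Emit:
move_arm(motion=[[-1,0.5,1,0,0],[-1,0.5,2,0,0],[-1,0.5,3,0,0],[-1,0.5,4,0,0],[-1,0.5,4,0,0]])

```text
time: 16.65
tcp_pos: [0.6767, 0.0112, 0.0394]
tool_rot: [-0.707, 0.026, -0.026, 0.707]
force: [-0.5, 0.1, -2.0]
width: 0.0555
```

Emit:
move_arm(motion=[[-1,0,0.5,0,0],[-1,0,0.5,0,0]])

```text
time: 16.85
tcp_pos: [0.6767, 0.0112, 0.0394]
tool_rot: [0.707, -0.026, 0.026, -0.707]
force: [-2.7, -0.3, 2.5]
width: 0.0555
```

Emit:
move_arm(motion=[[-1,0,0.8,0,0],[0.5,0,0.8,0,0],[1,0,0.8,0,0],[1,0,0.8,0,0],[1,0,-5,0,0]])

```text
time: 17.35
tcp_pos: [0.6761, 0.0111, 0.043]
tool_rot: [0.707, -0.027, 0.026, -0.707]
force: [-0.4, 0.1, -0.4]
width: 0.0858
```

Emit:
move_arm(motion=[[1,0,-25,0,0],[1,0,-65,0,0],[1,0,-110,0,0],[1,0,-150,0,0],[1,0,-170,30,0]])

```text
time: 17.85
tcp_pos: [0.681, 0.0359, 0.2189]
tool_rot: [0.707, -0.027, 0.031, -0.706]
force: [1.4, -0.9, -0.3]
width: 0.0853
```

```bash
python3 -c "
from h import *
plan(.4665-.0035,.2775-.022,.2,98.9)"
```

```text
tcp [0.681  0.0359 0.2189] len yaw 85.29 t 17.85 shift [-235.4   17.   201. ] turn -13.6 | after turn [-181.5   17.2  250.7] F [ 1.4 -0.9 -0.3] w 0.0853 q1,7 [ 0.34 -0.42]
```

Emit:
move_arm(motion=[[1,-32,0,28,-3],[1,-65,0,57,-6],[1,-98,0,86,-9],[1,-131,0,116,-12],[1,-164,0,145,-14]])

```text
time: 18.35
tcp_pos: [0.5246, 0.1992, 0.2143]
tool_rot: [0.704, 0.061, -0.061, -0.704]
force: [0.2, -0.9, -0.3]
width: 0.0852
```

Emit:
move_arm(motion=[[1,-20,0,35,0],[1,-37,0,75,0],[1,-37,0,75,0],[1,-37,0,75,0]])

```text
time: 18.75
tcp_pos: [0.4761, 0.2668, 0.2145]
tool_rot: [0.704, 0.062, -0.061, -0.704]
force: [-0.2, -1.5, -0.1]
width: 0.0854
```

Run:
```python
from m import *
p=imaging.capture("top")
cv2.imwrite('pics/t3.png',cv2.resize(p['frame'][110:310,75:475,::-1],None,fx=2,fy=2,interpolation=cv2.INTER_CUBIC))
plan(.470,.2558,.05,98.9)
V=np.array([.608,.0274,np.radians(-4.39)])
c,s=np.cos(V[2]),np.sin(V[2])
for q in blues(p,roi=(80,120,310,280)):
    on=.03 if np.nonzero(q)[1].mean()>215 else 0
    u,f=fit(p,q,on+.033,np.array([.132,.056,.012])); d=u[:2]-V[:2]
    print("lid",u.round(4),np.degrees(u[2]).round(2),round(f,3),"in slab mm",(1000*np.array([c*d[0]+s*d[1],-s*d[0]+c*d[1]])).round(1),np.degrees(u[2]-V[2]).round(2))
```

```text
tcp [0.4771 0.2653 0.2142] len yaw 99.79 t 18.8 shift [ -8.8 164.2  -8.1] turn 0.9 | after turn [ -8.7 164.2  -8.2] F [-0.2  0.2 -0.5] w 0.0853 q1,7 [ 0.18 -0.62]
lid [ 0.6745 -0.0095  1.5099] 86.51 0.02 in slab mm [ 69.1 -31.7] 90.9
lid [ 0.5699 -0.0414 -0.0625] -3.58 0.018 in slab mm [-32.7 -71.5] 0.81
```

Emit:
move_arm(motion=[[1,-9,30,-8,0.5],[1,-9,75,-8,0.5],[1,-9,115,-8,0.5],[1,-9,145,-8,0.5],[1,-9,160,-8,0.5]])

```text
time: 19.3
tcp_pos: [0.4691, 0.2536, 0.051]
tool_rot: [0.705, 0.055, -0.057, -0.704]
force: [-0.2, -1.3, -0.5]
width: 0.0856
```

Emit:
move_arm(motion=[[1,0,0,0,0],[1,0,0,0,0],[1,0,0,0,0]])

```text
time: 19.6
tcp_pos: [0.4707, 0.2567, 0.0557]
tool_rot: [-0.704, -0.058, 0.056, 0.705]
force: [0.0, -0.3, 0.9]
width: 0.0855
```

```bash
python3 -c "
from h import *
plan(.470,.2558,.010,98.7)"
```

```text
tcp [0.4707 0.2567 0.0557] len yaw 99.23 t 19.6 shift [-0.9 45.7 -0.8] turn 0.5 | after turn [-0.9 45.7 -0.8] F [ 0.  -0.3  0.9] w 0.0855 q1,7 [ 0.12 -0.74]
```

View pics/t3.png

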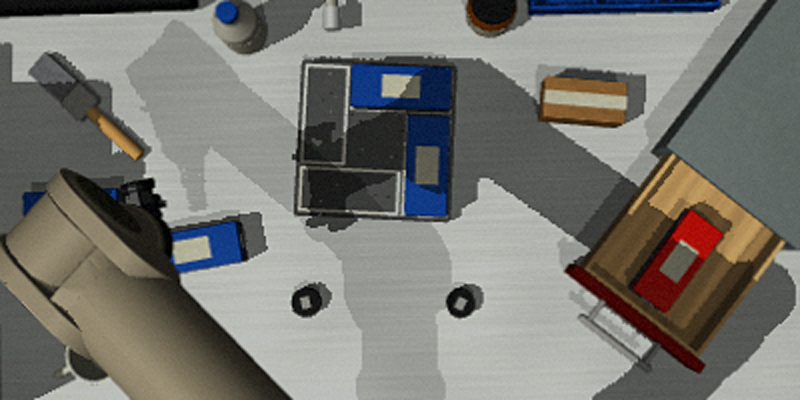

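Emit:
move_arm(motion=[[1,-1,12,-1,0],[1,-1,26,-1,0],[1,-1,38,-1,0],[1,-1,44,-1,0],[1,-1,45,-1,0]])

```text
time: 20.1
tcp_pos: [0.4677, 0.2546, 0.0075]
tool_rot: [0.705, 0.056, -0.058, -0.705]
force: [-0.4, -0.5, 0.8]
width: 0.0855
```

Emit:
move_arm(motion=[[1,0,0,0,0],[-1,0,0,0,0],[-1,0,0,0,0],[-1,0,0,0,0],[-1,0,0,0,0]])

```text
time: 20.6
tcp_pos: [0.4693, 0.2553, 0.0097]
tool_rot: [-0.705, -0.058, 0.056, 0.705]
force: [-0.0, 0.3, 6.0]
width: 0.055
```

```bash
python3 -c "
from h import *
plan(.470,.2558,.010,98.7)"
```

```text
tcp [0.4693 0.2553 0.0097] len yaw 99.25 t 20.6 shift [ 0.8 -0.3  0.4] turn 0.6 | after turn [ 0.8 -0.3  0.4] F [-0.   0.3  6. ] w 0.055 q1,7 [ 0.09 -0.78]
```

Emit:
move_arm(motion=[[-1,0,-15,0,0],[-1,0,-50,0,0],[-1,0,-90,0,0],[-1,0,-120,0,0],[-1,0,-140,-10,0]])

```text
time: 21.1
tcp_pos: [0.4697, 0.247, 0.152]
tool_rot: [-0.704, -0.059, 0.057, 0.705]
force: [0.2, 0.3, -3.7]
width: 0.0548
```

Emit:
move_arm(motion=[[-1,4,0,-30,3],[-1,10,0,-70,6],[-1,16,0,-110,9],[-1,22,0,-150,12],[-1,28,0,-180,14]])

```text
time: 21.6
tcp_pos: [0.5267, 0.0688, 0.1492]
tool_rot: [0.707, -0.031, 0.03, -0.706]
force: [0.3, 0.5, -3.1]
width: 0.0556
```

Emit:
move_arm(motion=[[-1,0,0,-10,0],[-1,0,0,-20,0],[-1,0,0,-20,0],[-1,0,0,-20,0]])

```text
time: 22.0
tcp_pos: [0.5246, 0.0532, 0.1491]
tool_rot: [-0.706, 0.029, -0.029, 0.707]
force: [0.7, -0.2, -2.6]
width: 0.0554
```

```bash
python3 -c "
from h import *
plan(.5390,.0425,.0393,85.6)"
```

```text
tcp [0.5246 0.0532 0.1491] len yaw 85.37 t 22.0 shift [ 15.2 109.8  -9.6] turn -0.2 | after turn [ 15.2 109.8  -9.7] F [ 0.7 -0.2 -2.6] w 0.0554 q1,7 [ 0.51 -0.45]
```

Emit:
move_arm(motion=[[-1,15,5,-9.5,-0.2],[-1,15,35,-9.5,-0.2],[-1,15,65,-9.5,-0.2],[-1,15,78,-9.5,-0.2],[-1,15,82,-9.5,-0.2]])

```text
time: 22.5
tcp_pos: [0.538, 0.0425, 0.0656]
tool_rot: [-0.706, 0.028, -0.026, 0.707]
force: [-0.3, -0.1, -2.2]
width: 0.0551
```

Emit:
move_arm(motion=[[-1,0,0,0,0],[-1,0,0,0,0],[-1,0,0,0,0]])

```text
time: 22.8
tcp_pos: [0.5402, 0.0415, 0.0682]
tool_rot: [-0.707, 0.027, -0.029, 0.707]
force: [0.1, -0.3, -2.5]
width: 0.0549
```

```bash
python3 -c "
from h import *
plan(.5390,.0425,.0393,85.6)"
```

```text
tcp [0.5402 0.0415 0.0682] len yaw 85.47 t 22.8 shift [-1.3 28.9  0.9] turn -0.1 | after turn [-1.3 28.9  0.9] F [ 0.1 -0.3 -2.5] w 0.0549 q1,7 [ 0.48 -0.5 ]
```

Emit:
move_arm(motion=[[-1,-1,10,0.8,-0.1],[-1,-1,18,0.8,-0.1],[-1,-1,22,0.8,-0.1],[-1,-1,24,0.8,-0.1],[-1,-1,24,0.8,-0.1]])

```text
time: 23.3
tcp_pos: [0.5381, 0.0422, 0.0424]
tool_rot: [-0.707, 0.028, -0.027, 0.707]
force: [-0.0, 0.3, -2.7]
width: 0.0555
```

Emit:
move_arm(motion=[[-1,0,0,0,0],[-1,0,0,0,0]])

```text
time: 23.5
tcp_pos: [0.5386, 0.0422, 0.0431]
tool_rot: [-0.707, 0.027, -0.028, 0.707]
force: [0.2, 0.1, -3.4]
width: 0.0555
```

```bash
python3 -c "
from h import *
plan(.5390,.0425,.0397,85.6)"
```

```text
tcp [0.5386 0.0422 0.0431] len yaw 85.56 t 23.5 shift [0.4 3.4 0.3] turn -0.0 | after turn [0.4 3.4 0.3] F [ 0.2  0.1 -3.4] w 0.0555 q1,7 [ 0.46 -0.52]
```

Emit:
move_arm(motion=[[-1,0.3,1,0.3,0],[-1,0.3,2,0.3,0],[-1,0.3,3,0.3,0],[-1,0.3,4,0.3,0],[-1,0.3,4,0.3,0]])

```text
time: 24.0
tcp_pos: [0.5387, 0.0424, 0.0397]
tool_rot: [0.707, -0.027, 0.027, -0.706]
force: [-5.0, -0.7, 7.5]
width: 0.0551
```

Emit:
move_arm(motion=[[-1,0,0.5,0,0],[-1,0,0.5,0,0]])

```text
time: 24.2
tcp_pos: [0.5387, 0.0424, 0.0397]
tool_rot: [0.707, -0.027, 0.027, -0.706]
force: [-8.5, -2.2, 13.4]
width: 0.0551
```

Seated. Release, rise, and go to case B (offset towards −y or +y depending on the turn).

Emit:
move_arm(motion=[[0.5,0,0,0,0],[1,0,0,0,0],[1,0,0,0,0],[1,0,-5,0,0],[1,0,-25,0,0]])

```text
time: 24.7
tcp_pos: [0.5372, 0.0422, 0.0621]
tool_rot: [-0.707, 0.029, -0.026, 0.707]
force: [0.0, 0.1, 0.4]
width: 0.0854
```

Emit:
move_arm(motion=[[1,0,-35,0,0],[1,0,-75,0,0],[1,0,-115,0,0],[1,0,-150,10,0],[1,0,-160,40,0]])

```text
time: 25.2
tcp_pos: [0.544, 0.08, 0.2278]
tool_rot: [0.707, -0.027, 0.032, -0.706]
force: [1.0, 0.3, -0.3]
width: 0.0856
```

Run:
```python
from m import *
imaging.capture("top");p=imaging.capture("top")
V=np.array([.608,.0274,np.radians(-4.39)])
c,s=np.cos(V[2]),np.sin(V[2])
for q in blues(p,roi=(80,120,310,280)):
    on=.03 if np.nonzero(q)[1].mean()>215 else 0
    u,f=fit(p,q,on+.033,np.array([.132,.056,.012])); d=u[:2]-V[:2]
    print("lid",u.round(4),np.degrees(u[2]).round(2),round(f,3),"in slab mm",(1000*np.array([c*d[0]+s*d[1],-s*d[0]+c*d[1]])).round(1),np.degrees(u[2]-V[2]).round(2))
plan(.523,.466,.2,91.0)
```

```text
lid [ 0.6747 -0.0097  1.5083] 86.42 0.019 in slab mm [ 69.3 -31.9] 90.81
lid [ 0.5691 -0.0413 -0.0638] -3.65 0.019 in slab mm [-33.6 -71.5] 0.74
lid [ 0.5225  0.4435 -1.5452] -88.53 0.025 in slab mm [-117.1  408.3] -84.14
tcp [0.5423 0.0873 0.2265] len yaw 85.87 t 25.3 shift [-46.6  27.4 376.2] turn -5.1 | after turn [-12.8  27.5 378.9] F [-0.1  0.2  1. ] w 0.0855 q1,7 [ 0.46 -0.48]
```

Emit:
move_arm(motion=[[1,-5,0,45,-1],[1,-11,0,91,-2],[1,-17,0,137,-3],[1,-23,0,183,-4],[1,-29,0,229,-5]])

```text
time: 25.8
tcp_pos: [0.5303, 0.3142, 0.2231]
tool_rot: [0.707, 0.003, -0.004, -0.707]
force: [0.7, -0.1, 0.7]
width: 0.0853
```

Emit:
move_arm(motion=[[1,-1,0,45,0],[1,-3,0,90,0],[1,-4,0,130,0],[1,-4,0,150,0],[1,-4,0,150,0]])

```text
time: 26.3
tcp_pos: [0.5223, 0.4665, 0.2221]
tool_rot: [-0.707, -0.005, 0.007, 0.707]
force: [-0.6, 0.2, 0.1]
width: 0.0851
```

Emit:
move_arm(motion=[[1,0,0,0,0],[1,0,0,0,0]])

```text
time: 26.5
tcp_pos: [0.526, 0.4613, 0.2233]
tool_rot: [0.707, 0.003, -0.003, -0.707]
force: [-0.3, 0.4, -0.4]
width: 0.0855
```

Run:
```python
from m import *
p=imaging.capture("top")
V=np.array([.608,.0274,np.radians(-4.39)])
c,s=np.cos(V[2]),np.sin(V[2])
for q in blues(p,roi=(80,120,310,280)):
    on=.03 if np.nonzero(q)[1].mean()>215 else 0
    u,f=fit(p,q,on+.033,np.array([.132,.056,.012])); d=u[:2]-V[:2]
    print("lid",u.round(4),np.degrees(u[2]).round(2),round(f,3),"in slab mm",(1000*np.array([c*d[0]+s*d[1],-s*d[0]+c*d[1]])).round(1),np.degrees(u[2]-V[2]).round(2))
plan(.522,.4655,.05,90.9)
```

```text
lid [ 0.6746 -0.0096  1.5126] 86.67 0.021 in slab mm [ 69.3 -31.8] 91.06
lid [ 0.5699 -0.0413 -0.0616] -3.53 0.02 in slab mm [-32.7 -71.4] 0.86
lid [0.54   0.065  1.4856] 85.12 0.019 in slab mm [-70.7  32.3] 89.51
lid [ 0.5224  0.4437 -1.5443] -88.48 0.023 in slab mm [-117.2  408.5] -84.09
tcp [0.5262 0.4611 0.2235] len yaw 90.44 t 26.55 shift [ -4.2 173.5   4.6] turn -0.5 | after turn [ -4.2 173.5   4.6] F [-0.1  0.4  0.2] w 0.0855 q1,7 [-0.31 -1.03]
```

Emit:
move_arm(motion=[[1,-4,30,4.5,-0.5],[1,-4,75,4.5,-0.5],[1,-4,120,4.5,-0.5],[1,-4,155,4.5,-0.5],[1,-4,170,4.5,-0.5]])

```text
time: 27.05
tcp_pos: [0.5209, 0.4638, 0.0495]
tool_rot: [0.709, 0.005, -0.007, -0.706]
force: [0.2, 0.1, 0.1]
width: 0.0854
```

Emit:
move_arm(motion=[[1,0,0,0,0],[1,0,0,0,0],[1,0,0,0,0]])

```text
time: 27.35
tcp_pos: [0.5221, 0.4684, 0.0564]
tool_rot: [-0.706, -0.007, 0.005, 0.708]
force: [0.7, -0.4, 1.0]
width: 0.0854
```

```bash
python3 -c "
from h import *
plan(.522,.4655,.010,90.9)"
```

```text
tcp [0.5221 0.4684 0.0564] len yaw 91.03 t 27.35 shift [-0.3 46.3 -3. ] turn 0.1 | after turn [-0.3 46.3 -3. ] F [ 0.7 -0.4  1. ] w 0.0854 q1,7 [-0.31 -1.09]
```

Emit:
move_arm(motion=[[1,0,12,-2,0],[1,0,26,-2,0],[1,0,38,-2,0],[1,0,44,-2,0],[1,0,45,-2,0]])

```text
time: 27.85
tcp_pos: [0.5203, 0.4646, 0.0065]
tool_rot: [0.708, 0.006, -0.007, -0.707]
force: [0.5, 0.2, 0.2]
width: 0.0853
```

Emit:
move_arm(motion=[[1,0,0,0,0],[-1,0,0,0,0],[-1,0,0,0,0],[-1,0,0,0,0],[-1,0,0,0,0]])

```text
time: 28.35
tcp_pos: [0.5216, 0.4658, 0.0094]
tool_rot: [-0.707, -0.007, 0.006, 0.708]
force: [0.3, 0.8, 4.2]
width: 0.0551
```

```bash
python3 -c "
from h import *
plan(.522,.4655,.010,90.9)"
```

```text
tcp [0.5216 0.4658 0.0094] len yaw 91.05 t 28.35 shift [ 0.4 -0.6 -0.3] turn 0.2 | after turn [ 0.4 -0.6 -0.3] F [0.3 0.8 4.2] w 0.0551 q1,7 [-0.31 -1.11]
```

Emit:
move_arm(motion=[[-1,0,-15,0,0],[-1,0,-50,0,0],[-1,0,-90,0,0],[-1,0,-130,0,0],[-1,0,-150,0,0]])

```text
time: 28.85
tcp_pos: [0.5213, 0.4664, 0.1636]
tool_rot: [-0.706, -0.008, 0.006, 0.708]
force: [0.7, -0.2, -0.9]
width: 0.0555
```

Emit:
move_arm(motion=[[-1,5,0,-25,-8],[-1,14,0,-60,-16],[-1,22,0,-95,-24],[-1,30,0,-130,-32],[-1,40,0,-165,-40]])

```text
time: 29.35
tcp_pos: [0.5638, 0.2996, 0.159]
tool_rot: [0.662, 0.25, -0.25, -0.661]
force: [0.9, 0.4, -2.6]
width: 0.0552
```

```bash
python3 -c "
from h import *
plan(.6232,.0964,.16,-4.4)"
```

```text
tcp [0.5638 0.2996 0.159 ] len yaw 131.43 t 29.35 shift [ -89.9   -0.9 -191.6] turn -44.2 | after turn [-198.    -0.9  -74.8] F [ 0.9  0.4 -2.6] w 0.0552 q1,7 [ 0.1  -0.17]
```

Emit:
move_arm(motion=[[-1,-17,0,-36,-8],[-1,-34,0,-72,-16],[-1,-51,0,-108,-24],[-1,-68,0,-144,-32],[-1,-82,0,-175,-40]])

```text
time: 29.85
tcp_pos: [0.6175, 0.1123, 0.1589]
tool_rot: [0.537, 0.46, -0.461, -0.536]
force: [0.7, 0.1, -1.9]
width: 0.0555
```

Emit:
move_arm(motion=[[-1,0,0,0,-4],[-1,0,0,0,-4],[-1,0,0,0,-4],[-1,0,0,0,-4]])

```text
time: 30.25
tcp_pos: [0.6167, 0.1167, 0.1588]
tool_rot: [0.521, 0.478, -0.478, -0.521]
force: [0.2, 0.6, -1.8]
width: 0.0553
```

```bash
python3 -c "
from h import *
plan(.6232,.0964,.0393,-4.4)"
```

```text
tcp [0.6167 0.1167 0.1588] len yaw 175.10 t 30.25 shift [-19.7 119.5  -8.2] turn -0.5 | after turn [-19.8 119.5  -8.1] F [ 0.2  0.6 -1.8] w 0.0553 q1,7 [0.49 0.82]
```

Emit:
move_arm(motion=[[-1,-10,10,-4,-0.5],[-1,-20,30,-8,-0.5],[-1,-20,40,-8,-0.5],[-1,-20,45,-8,-0.5],[-1,-20,45,-8,-0.5]])

```text
time: 30.75
tcp_pos: [0.6229, 0.0952, 0.1126]
tool_rot: [-0.518, -0.48, 0.481, 0.519]
force: [-0.3, -0.1, -2.2]
width: 0.0549
```

Emit:
move_arm(motion=[[-1,0,0,0,0],[-1,0,0,0,0],[-1,0,0,0,0]])

```text
time: 31.05
tcp_pos: [0.6237, 0.0951, 0.1141]
tool_rot: [0.519, 0.481, -0.48, -0.519]
force: [-0.4, 0.0, -2.0]
width: 0.0552
```

```bash
python3 -c "
from h import *
plan(.6232,.0964,.0393,-4.4)"
```

```text
tcp [0.6237 0.0951 0.1141] len yaw 175.59 t 31.05 shift [ 1.2 74.8  0.7] turn -0.0 | after turn [ 1.2 74.8  0.7] F [-0.4  0.  -2. ] w 0.0552 q1,7 [0.51 0.84]
```

Emit:
move_arm(motion=[[-1,1,12,0.5,0],[-1,1,28,0.5,0],[-1,1,44,0.5,0],[-1,1,58,0.5,0],[-1,1,66,0.5,0]])

```text
time: 31.55
tcp_pos: [0.6221, 0.0952, 0.0447]
tool_rot: [-0.518, -0.479, 0.481, 0.519]
force: [-0.1, -0.5, -1.6]
width: 0.0554
```

Emit:
move_arm(motion=[[-1,0,0,0,0],[-1,0,0,0,0],[-1,0,0,0,0]])

```text
time: 31.85
tcp_pos: [0.6236, 0.096, 0.0482]
tool_rot: [0.519, 0.481, -0.48, -0.519]
force: [-0.5, 0.1, -2.2]
width: 0.055
```

```bash
python3 -c "
from h import *
plan(.6232,.0964,.0394,-4.4)"
```

```text
tcp [0.6236 0.096  0.0482] len yaw 175.57 t 31.85 shift [0.4 8.8 0.4] turn -0.0 | after turn [0.4 8.8 0.4] F [-0.5  0.1 -2.2] w 0.055 q1,7 [0.49 0.8 ]
```

Emit:
move_arm(motion=[[-1,0.4,2,0.4,0],[-1,0.4,4,0.4,0],[-1,0.4,6,0.4,0],[-1,0.4,7,0.4,0],[-1,0.4,7,0.4,0]])

```text
time: 32.35
tcp_pos: [0.6226, 0.096, 0.0401]
tool_rot: [-0.519, -0.48, 0.48, 0.519]
force: [0.3, 0.4, -2.1]
width: 0.0554
```

Emit:
move_arm(motion=[[-1,0,0.6,0,0],[-1,0,1.2,0,0],[-1,0,1.8,0,0],[-1,0,2.2,0,0],[-1,0,2.2,0,0]])

```text
time: 32.85
tcp_pos: [0.6228, 0.0962, 0.0394]
tool_rot: [0.519, 0.48, -0.48, -0.519]
force: [-3.8, -2.0, 7.9]
width: 0.0549
```

Seated. Release, rise, and move back out of the cameras' view.

Emit:
move_arm(motion=[[0.5,0,0,0,0],[1,0,0,0,0],[1,0,0,0,0],[1,0,-5,0,0],[1,0,-25,0,0]])

```text
time: 33.35
tcp_pos: [0.6215, 0.0955, 0.0616]
tool_rot: [-0.518, -0.479, 0.481, 0.52]
force: [-0.4, -0.6, 0.2]
width: 0.0854
```

Emit:
move_arm(motion=[[1,0,-35,0,0],[1,0,-75,0,0],[1,0,-115,0,0],[1,0,-150,0,0],[1,0,-150,0,0]])

```text
time: 33.85
tcp_pos: [0.6244, 0.0978, 0.2192]
tool_rot: [0.52, 0.483, -0.478, -0.518]
force: [0.5, -0.3, -0.9]
width: 0.0855
```

Emit:
move_arm(motion=[[1,-35,0,20,0],[1,-75,0,35,0],[1,-115,0,50,0],[1,-155,0,65,0],[1,-195,0,80,0]])

```text
time: 34.35
tcp_pos: [0.5267, -0.0935, 0.2128]
tool_rot: [-0.519, -0.48, 0.48, 0.519]
force: [0.8, -0.2, -0.0]
width: 0.0853
```

Emit:
move_arm(motion=[[1,-30,0,15,0],[1,-60,0,25,0],[1,-60,0,25,0],[1,-60,0,25,0]])

```text
time: 34.75
tcp_pos: [0.4979, -0.1507, 0.2129]
tool_rot: [-0.519, -0.48, 0.48, 0.52]
force: [-0.4, -0.0, -0.1]
width: 0.0852
```

```bash
cat > c.py <<'E'
from m import *
V=np.array([.608,.0274,np.radians(-4.39)]); c,s=np.cos(V[2]),np.sin(V[2])
for cam,roi in (("top",(215,130,310,225)),("side",(235,160,350,250))):
    p=imaging.capture(cam)
    for q in blues(p,roi=roi):
        u,f=fit(p,q,.063,np.array([.132,.056,.012])); d=u[:2]-V[:2]
        print(cam,"slab mm",(1000*np.array([c*d[0]+s*d[1],-s*d[0]+c*d[1]])).round(1),np.degrees(u[2]-V[2]).round(2),round(f,3))
    if cam=="top": a=cv2.resize(p['frame'][125:230,205:315,::-1],None,fx=5,fy=5,interpolation=cv2.INTER_CUBIC)
    else: b=p['frame']
cv2.imwrite("pics/f%d.png"%int(bot.sense()["time"]),a); cv2.imwrite("pics/g.png",b[:,:,::-1])
print(bot.sense()["tcp_pos"])
E
python3 c.py; ls pics
```

```text
top slab mm [32.2 71.9] 0.3 0.021
top slab mm [ 69.2 -31.5] 91.26 0.021
top slab mm [-33.6 -71.5] 0.74 0.019
top slab mm [-70.7  32.4] 89.36 0.019
side slab mm [-48.9 -32.6] -73.59 0.681
[ 0.49857848 -0.14872326  0.2132207 ]
f34.png
g.png
s1.png
side0.png
t1.png
t2.png
t3.png
top0.png
```

View pics/f34.png

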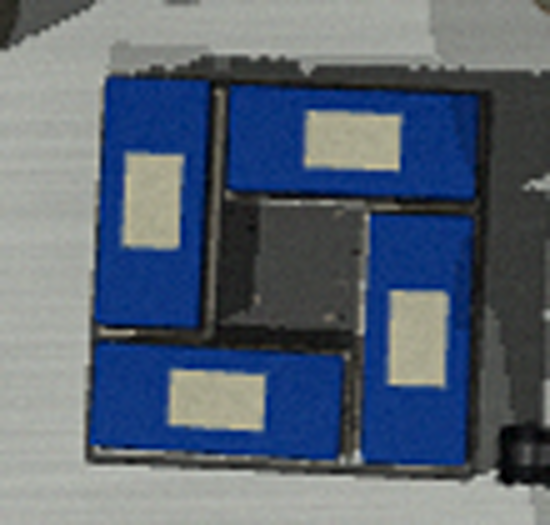

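View pics/g.png

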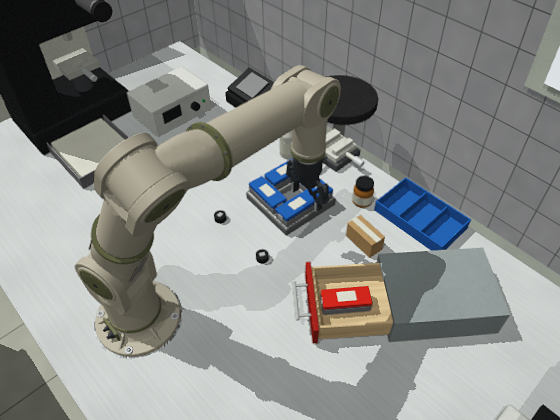

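Run:
```python
from m import *
p=imaging.capture("top")
cv2.imwrite('pics/t9.png',cv2.resize(p['frame'][70:310,75:475,::-1],None,fx=2,fy=2,interpolation=cv2.INTER_CUBIC))
V=np.array([.608,.0274,np.radians(-4.39)]); c,s=np.cos(V[2]),np.sin(V[2])
for n in("case_1","case_laid"):
  for d in silhouettes(p,n):
    if d["p"]>.3 and 700<d["region"].sum()<1500:
        u,f=fit(p,d["region"].astype(float),.03,CASE); e=u[:2]-V[:2]
        print(n,round(d["p"],2),(1000*np.array([c*e[0]+s*e[1],-s*e[0]+c*e[1]])).round(1),np.degrees(u[2]-V[2]).round(2),round(f,3))
```

```text
case_1 0.87 [-70.7  31.5] 89.51 0.016
case_1 0.77 [ 69.7 -32.4] 90.47 0.033
case_1 0.59 [33.7 72.3] 0.77 0.032
case_laid 0.98 [-33.5 -72.5] 1.24 0.034
```

View pics/t9.png

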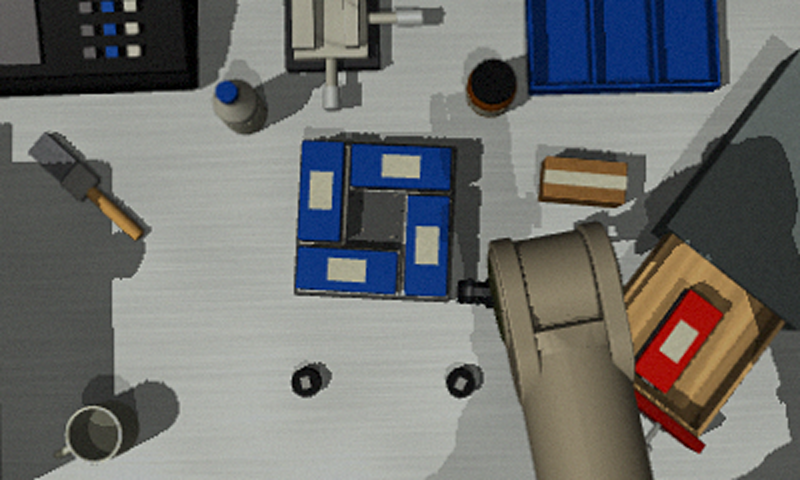

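```bash
python3 -c "
from bench import bot
print(bot.job_done())"
```

```text
the job is handed in; nothing more can be done
None
```

I put the red case flat in the open drawer first. Then I set the three blue cases down on outlines b, d and c, in that order, so the four make a closed pinwheel. The job is handed in at about 35 s.

**Placement:** measured from above in the slab's frame, case b sits at (69, −32) mm against a target of (70, −32). Case d is at (−71, 32) against (−70, 32), and case c at (32–34, 72) against (32, 70). All three are square to within about 1.3°, and the gaps work out to about 9–10 mm where 8 mm is nominal.

**Handling:** I lowered every case until the wrist felt the surface, at under 15 N, before opening the fingers. The last pictures show the red case lying in the drawer and the bystanders where they were. The gripper ended open and clear at about 0.21 m.

**Checks that disagreed:**
- **Case c:** the camera puts it about 2 mm outward. The laid case, which I never touched, reads about 1.5–2.5 mm outward on the opposite side. The arm's own reading at release was within 0.5 mm of target, so I took this as camera bias and did not nudge the case.
- **Case b:** its yaw read 0.5–1.3° off in the camera but 0.2° off by the arm.
- **Side camera:** my numerical fit there failed because the arm blocked the view, so I used that picture by eye only.

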